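# Fill the torch case and hold its lid for the stay

### The arm

A 6-joint arm with a two-finger parallel gripper is mounted at the origin on a cart in front of the work surface, level with it; the furniture and walls round the work are solid. World frame = base frame: x ahead of the robot, y to its left, z up, the work surface at z = 0. Lengths are in mm, angles in degrees, forces in N, time in s.
With the tool pointing down it reaches from about 350 to 875 mm from the base axis. Payload 4.2 kg.
Tool frame: the origin (TCP) lies at the very end of the fingers, on their centre line; the grasp point (between the pads) lies 19 mm behind it (manip.grip_point_offset is the distance from the TCP to the grasp point, in mm); z points along the fingers, y is the line along which they close (so a half turn about z gives the same grasp; the last joint's range is limited). The gripper opens to 85 mm and grips with 20 to 120 N. Pads are 22 mm wide; open, the fingers measure 114 mm over their backs; the gripper's body (76 mm by 85 mm) begins 54 mm behind the grasp point. The pads swing forward as they close: fully open they stand 13 mm farther back than shut.
Start: joints at [-59.152, 22.042, 0.453, 0, -68.411, -14.817], TCP at [172.618, -600.668, 202.512] pointing down, gripper open.
Joint ranges: [-179.83, 179.83], [-69.29, 118.12], [-61.27, 80.66], [-181.25, 117.63], [-171.15, -9.14], [-177.46, 177.46]. Speed limits (degrees/s): [159.86, 159.86, 180, 180, 180, 180].

### API

Orientations are given as [roll, pitch, yaw] about the fixed x, y, z axes, in that order (R = Rz(yaw) Ry(pitch) Rx(roll)).
In Python, from plant import manip, grab_frame, hand_in gives the robot as it stands. The module is installed in compiled form; this text tells all that it offers.
- The arm moves only by the shell command python3 -m creep 'ROWS' [FORCE]. ROWS is a JSON object of lists of equal length, an entry for each row: "delta_pos": the shift along the world's x, y, z in mm, a list of three; "twist": the turn, a rotation vector about the world's x, y, z in degrees, a list of three; "grip": the opening, from -1 (shut) to 1 (fully open). A call has 1 to 20 rows; each row is the pose to reach, as a shift and turn from the pose commanded when the call began; what a row does not reach only later rows make up. A row lasts 1/12 s, in which the tool goes at most 41.7 mm and 7.16 degrees, less where a joint would pass 70% of its speed; a pose out of reach is approached as far as the arm can. A call with a gripper value outside its range is refused whole. The fingers move at their own pace and stop on an object; FORCE is the grip in N (left out, the last holds). Time passes only in rows, so rows that repeat a pose let the fingers close. It gives the time, the measured TCP pose, the force, the opening and the grip force at its end, in the units of the state.
- manip.observe(): the state, without advancing time (a new reading comes with each control period).
- grab_frame(name): name is "side" or "top" or "wrist"; returns a dict with "pixels" (384x512x3 uint8, blue, green, red), "camera_matrix" (3x3 intrinsics, pixels), "pose" (4x4, takes a point from camera to world coordinates). Camera axes: x right, y down, z forward; pixel columns grow to the right and rows downward; lengths in mm; the calibration is good to about 2 mm. A picture is of the moment at which its call begins. There is no depth.
- hand_in(): hands the job in; it is judged then, once.
The state is a dict: "time": time; "q": joint angles; "joint_velocities": joint speeds; "tau": joint torques, N m; "tcp_pos": TCP position; "tool_rot": TCP orientation; "ft_force": force on the tool from outside, world axes, zero at the start; "wrist_torque": the same for the moment, N m; "finger_gap": opening from 0.0 (shut) to 1.0 (fully open); "finger_force": force on a finger pad.
Only numpy, scipy, OpenCV 4.12 (cv2) and the standard library are available. Lean on these libraries where they do the work, as an engineer would, in place of code of your own. Each camera call takes 0.05 s, during which the arm holds its last target. There are 200 camera calls.

### The job

Stand the two loose pocket torches upright in the two empty cells of the plywood case, one to a cell, setting them down rather than dropping them. Then swing the case's leaned-back lid forward and hold it 60 degrees open from shut with the gripper, so that I can screw on its stay; it falls shut if you let go, so never let it drop, and finish while still holding it. Leave the two torches already in the case, and the reel, tin and screwdriver on the bench, where they are.

Things in the scene. Friction and masses are not known exactly. Their poses are not given: they have to be found in the camera images.
- crate: open plywood case fixed to the bench, outside 130 (x) x 240 (y) x 128 mm high, walls and floor 6 mm. Origin: centre of its underside; x from front (robot side) to hinge side, y along its length. A centred grid, 45 mm high above the inner floor, makes four cells in a row along y; two hold a torch, two are empty, which varies. Wire handles stand 21 mm out at both ends.
- cell0 (a point): centre of the first cell, on the inner floor (6 mm above the case's underside), case y = -85.5 mm. Each cell is 54 mm (x) by 53 mm (y), grid walls 4 mm thick. Before and behind the grid is a trough 28 mm wide, not a cell, where fingers have room. A torch standing in a cell ends 10 mm below the rim
- cell1 (a point): the same for the second cell, case y = -28.5 mm. Empty cells show a flat grey felt disc on their floor
- cell2 (a point): the same for the third cell, case y = +28.5 mm
- cell3 (a point): the same for the fourth cell, case y = +85.5 mm
- lid (a joint): opening angle of the lid in rad: 0 = shut, 1.05 = 60 degrees, 1.75 = leaned back against its stop, where it rests at the start. Below about 1.5 it falls shut by its own weight (about 0.35 kg); the hinge has next to no friction
- lid_edge (a point): middle of the lid's free edge, at half the panel's thickness; moves with it. x points along the panel to the hinge, y is the case's y, z is normal to the panel, to its outer face. The lid is a plain plywood panel without handle, 10 mm thick, 242 mm long (case y), 136 mm from hinge to free edge: pinch it at this edge
- lid_hinge (a point): middle of the hinge line, which runs along case y at the top of the case's back wall: case x = +65 mm, z = 128 mm, in the plane of the lid's inner face. Its axes are those of the case. Keep the arm clear of the wall shelf with bins: from world x = 0.77 back, from 0.61 m above the bench up
- torch_a: black pocket torch, a plain round upright stick 33 mm in diameter and 112 mm tall, about 0.14 kg; origin at the centre of its underside, z up along it. One of the two loose ones, standing on the bench
- torch_b: black pocket torch, a plain round upright stick 33 mm in diameter and 112 mm tall, about 0.14 kg; origin at the centre of its underside, z up along it. The other loose one, standing on the bench
- stored_1: black pocket torch, a plain round upright stick 33 mm in diameter and 112 mm tall, about 0.14 kg; origin at the centre of its underside, z up along it. Already stands in a cell of the case; leave it
- stored_2: black pocket torch, a plain round upright stick 33 mm in diameter and 112 mm tall, about 0.14 kg; origin at the centre of its underside, z up along it. Already stands in another cell of the case; leave it
- solder_reel: reel of solder lying flat on the bench, 54 mm across, 36 mm high, origin at the centre of its underside; bystander
- flux_tin: low round tin, 55 mm across, 21 mm high, origin at the centre of its underside; bystander
- driver: small black-handled screwdriver lying on the bench, 125 mm long, 17 mm thick, lying along its y axis, origin at the centre of its underside; bystander
Mind the look-alikes: they are no part of the job. Leave any green or purple look-alike of the torch_a alone.

How it is judged (in metres and radians):
On the way:
1. both loose torches stand released in cells of the case while the lid is still leaned back ((horizontal distance between torch_a and cell0 below 0.016 m or horizontal distance between torch_a and cell1 below 0.016 m or horizontal distance between torch_a and cell2 below 0.016 m or horizontal distance between torch_a and cell3 below 0.016 m) and z of torch_a in the frame of crate between 0 and 0.012 m and angle between each of torch_a, torch_b, stored_1, stored_2's own z axis and vertical below 0.12 rad and linear speed of each of torch_a, torch_b, stored_1, stored_2 below 0.03 m/s and contact force between the fingers and torch_a below 0.1 N and (horizontal distance between torch_b and cell0 below 0.016 m or horizontal distance between torch_b and cell1 below 0.016 m or horizontal distance between torch_b and cell2 below 0.016 m or horizontal distance between torch_b and cell3 below 0.016 m) and z of torch_b in the frame of crate between 0 and 0.012 m and contact force between the fingers and torch_b below 0.1 N and (horizontal distance between stored_1 and cell0 below 0.016 m or horizontal distance between stored_1 and cell1 below 0.016 m or horizontal distance between stored_1 and cell2 below 0.016 m or horizontal distance between stored_1 and cell3 below 0.016 m) and z of stored_1 in the frame of crate between 0 and 0.012 m and contact force between the fingers and stored_1 below 0.1 N and (horizontal distance between stored_2 and cell0 below 0.016 m or horizontal distance between stored_2 and cell1 below 0.016 m or horizontal distance between stored_2 and cell2 below 0.016 m or horizontal distance between stored_2 and cell3 below 0.016 m) and z of stored_2 in the frame of crate between 0 and 0.012 m and contact force between the fingers and stored_2 below 0.1 N and value of joint lid above 1.6 rad), for 0.2 s.
At the end, for the whole second after the job is handed in: The gripper's fingers hold the lid still at 60 degrees open (within 6 degrees) and nothing else touches it; all four torches stand upright (within 7 degrees) on the floor of the case, each in a cell of its own (value of joint lid between 0.942 and 1.152 rad and velocity of joint lid between -0.08 and 0.08 rad/s and contact force between the fingers and lid above 0.4 N and contact force between each of lid, the fingers and torch_a below 0.1 N and contact force between each of lid, the fingers and torch_b below 0.1 N and contact force between each of lid, the fingers and stored_1 below 0.1 N and contact force between each of lid, the fingers and stored_2 below 0.1 N and contact force between lid and solder_reel below 0.1 N and contact force between lid and flux_tin below 0.1 N and contact force between lid and driver below 0.1 N and (horizontal distance between torch_a and cell0 below 0.016 m or horizontal distance between torch_a and cell1 below 0.016 m or horizontal distance between torch_a and cell2 below 0.016 m or horizontal distance between torch_a and cell3 below 0.016 m) and z of torch_a in the frame of crate between 0 and 0.012 m and angle between each of torch_a, torch_b, stored_1, stored_2's own z axis and vertical below 0.12 rad and linear speed of each of torch_a, torch_b, stored_1, stored_2 below 0.03 m/s and (horizontal distance between torch_b and cell0 below 0.016 m or horizontal distance between torch_b and cell1 below 0.016 m or horizontal distance between torch_b and cell2 below 0.016 m or horizontal distance between torch_b and cell3 below 0.016 m) and z of torch_b in the frame of crate between 0 and 0.012 m and (horizontal distance between stored_1 and cell0 below 0.016 m or horizontal distance between stored_1 and cell1 below 0.016 m or horizontal distance between stored_1 and cell2 below 0.016 m or horizontal distance between stored_1 and cell3 below 0.016 m) and z of stored_1 in the frame of crate between 0 and 0.012 m and (horizontal distance between stored_2 and cell0 below 0.016 m or horizontal distance between stored_2 and cell1 below 0.016 m or horizontal distance between stored_2 and cell2 below 0.016 m or horizontal distance between stored_2 and cell3 below 0.016 m) and z of stored_2 in the frame of crate between 0 and 0.012 m); the arm keeps its last pose, push and grip.
It fails at once if the lid drops below 40 degrees open (value of joint lid below 0.7 rad).
It fails at once if a torch is dropped (moves faster than 0.8 m/s out of the fingers) ((linear speed of torch_a above 0.8 m/s and contact force between the fingers and torch_a below 0.05 N) or (linear speed of torch_b above 0.8 m/s and contact force between the fingers and torch_b below 0.05 N)).
It fails at once if a torch already in the case is shifted more than 25 mm (distance of any of stored_1, stored_2 from where it was at the start of the episode above 0.025 m).
It fails at once if the reel, tin or screwdriver is moved more than 30 mm (distance of any of solder_reel, flux_tin, driver from where it was at the start of the episode above 0.03 m).
It also fails if it takes over 67 s, if anything falls off the work surface, if the arm or the gripper's body presses on something with over 40 N, if the wrist force passes 120 N, or if a joint passes its speed limit or range.

## Working session

There is one attempt and no reset: what is moved stays moved. The work goes in short steps, Python scripts to look and compute and a shell command to move; the robot and the scene stay as the last step left them, time stands still between calls to the robot, and variables do not carry over. Pictures are saved under pics/ and viewed, at most 10 in all, crops included, and the job is handed in when it is done.

```bash
mkdir -p pics
cat > h.py <<'E'
import numpy as np, cv2
from plant import manip, grab_frame, hand_in
def snap(n,f):
    d=grab_frame(n); cv2.imwrite(f'pics/{f}.png',d['pixels']); np.savez(f'pics/{f}.npz',K=d['camera_matrix'],T=d['pose']); return d
def ray(f,u,v):
    d=np.load(f'pics/{f}.npz'); r=d['T'][:3,:3]@np.linalg.inv(d['K'])@np.array([u,v,1.]); return d['T'][:3,3],r
def onz(f,u,v,z):
    o,r=ray(f,u,v); return (o+r*(z-o[2])/r[2]).round(1)
def proj(f,P):
    d=np.load(f'pics/{f}.npz'); P=np.atleast_2d(P); c=(P-d['T'][:3,3])@d['T'][:3,:3]; p=c@d['K'].T; return (p[:,:2]/p[:,2:]).round(1)
E
python3 - <<'E'
from h import *
for n in('top','side'):
    d=snap(n,n+'0'); print(n,d['camera_matrix'].round(0).tolist(),d['pose'].round(2).tolist())
print(manip.observe(), manip.grip_point_offset)
E
```

```text
top [[403.0, 0.0, 254.0], [0.0, 403.0, 192.0], [0.0, 0.0, 1.0]] [[-0.03, -1.0, 0.08, 421.73], [-1.0, 0.03, -0.0, 146.91], [-0.0, -0.08, -1.0, 1334.88], [0.0, 0.0, 0.0, 1.0]]
side [[489.0, 0.0, 252.0], [0.0, 489.0, 190.0], [0.0, 0.0, 1.0]] [[0.96, -0.26, 0.13, 355.23], [-0.3, -0.86, 0.42, -352.62], [0.01, -0.44, -0.9, 1166.7], [0.0, 0.0, 0.0, 1.0]]
{'time': 0.1, 'q': array([-5.91522818e+01,  2.20876875e+01,  3.87695037e-01, -2.49149369e-02,
       -6.84114620e+01, -1.48172929e+01]), 'joint_velocities': array([-0.0583111 , -0.18958767,  0.1998309 ,  0.0935993 ,  0.03037817,
        0.0820235 ]), 'tau': array([ 1.20275795e-04, -3.93318808e+01,  1.88929546e+01,  4.19797316e+00,
       -2.64006616e-03, -1.70574914e-06]), 'tcp_pos': array([ 172.45331049, -600.13654165,  201.51863196]), 'tool_rot': array([ 1.79886330e+02, -6.12407059e-03, -1.63978758e+02]), 'ft_force': array([-0.4446492 ,  0.71960685,  0.36932502]), 'wrist_torque': array([-0.03956663, -0.03004887,  0.04491601]), 'finger_force': 0.0, 'finger_gap': 0.9998953064926942} 18.700000000000003
```

View pics/top0.png

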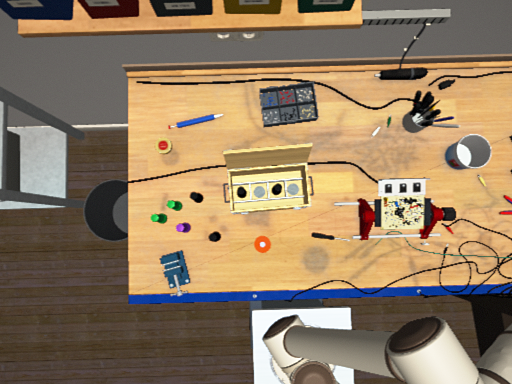

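View pics/side0.png

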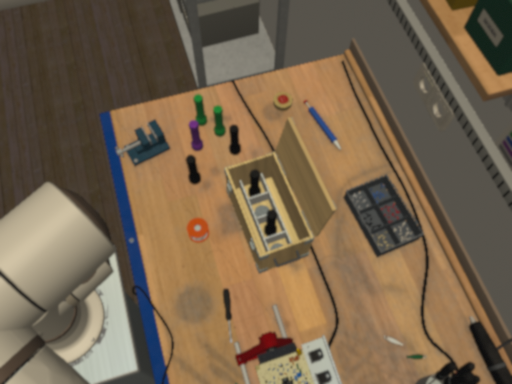

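The top view shows the case around (268,188), with stored torches at about (241,192) and (277,188) and felt discs at (259,191) and (292,187). The loose black torches are at about (196,197) and (214,237). The side view agrees: loose ones at (235,139) and (193,170). Next I'll zoom in.

Run:
```python
from h import *
t=cv2.imread('pics/top0.png'); s=cv2.imread('pics/side0.png')
a=cv2.resize(t[140:250,180:330],None,fx=5,fy=5,interpolation=cv2.INTER_CUBIC); cv2.imwrite('pics/topc.png',a)
b=cv2.resize(s[110:280,180:345],None,fx=3.5,fy=3.5,interpolation=cv2.INTER_CUBIC); cv2.imwrite('pics/sidec.png',b)
for n,i in(('top',t),('side',s)):
    m=(i.max(2)<60).astype(np.uint8); k,l,st,c=cv2.connectedComponentsWithStats(m)
    for j in range(1,k):
        if 25<st[j,4]<600: print(n,st[j].tolist(),c[j].round(1))
```

```text
top [298, 0, 56, 13, 496] [323.1   6.1]
top [417, 18, 11, 19, 46] [422.4  27. ]
top [400, 40, 16, 25, 51] [406.5  51.3]
top [379, 68, 48, 12, 452] [402.7  74. ]
top [429, 72, 83, 14, 102] [468.   76.2]
top [137, 79, 172, 6, 272] [221.4  81.8]
top [438, 80, 17, 10, 85] [445.2  84. ]
top [260, 83, 57, 36, 367] [291.4  96.1]
top [314, 82, 122, 34, 500] [402.2 101.8]
top [419, 110, 21, 17, 134] [429.5 118.1]
top [264, 118, 53, 9, 98] [289.6 122.3]
top [308, 162, 70, 21, 112] [342.4 166.4]
top [272, 184, 10, 11, 72] [276.4 189. ]
top [386, 185, 5, 7, 26] [387.8 188.8]
top [400, 185, 6, 7, 34] [402.4 188.6]
top [414, 184, 6, 7, 32] [416.2 187.7]
top [238, 187, 8, 11, 67] [241.3 192.2]
top [191, 193, 12, 10, 82] [196.5 197. ]
top [405, 198, 11, 6, 32] [409.6 200.7]
top [423, 199, 11, 35, 192] [427.7 213.4]
top [375, 200, 6, 26, 152] [377.6 212.4]
top [359, 205, 6, 29, 104] [361.2 218.5]
top [395, 208, 9, 9, 39] [398.8 211.9]
top [442, 208, 14, 13, 146] [448.7 213.8]
top [209, 232, 11, 9, 77] [214.4 236.3]
top [312, 233, 22, 6, 67] [321.8 235.9]
top [494, 258, 18, 13, 40] [501.6 263.3]
top [
[... 657 characters left out ...]
e [250, 170, 10, 25, 194] [254.1 182. ]
side [492, 172, 7, 7, 28] [494.9 175.1]
side [497, 181, 7, 7, 28] [500.1 183.9]
side [67, 190, 45, 51, 339] [ 93.8 214.3]
side [503, 190, 7, 7, 27] [505.9 193.2]
side [265, 210, 12, 25, 206] [270.6 222.5]
side [422, 236, 6, 65, 97] [424.9 269.1]
side [6, 279, 40, 33, 66] [ 29.2 299.2]
side [132, 285, 5, 11, 33] [133.5 289.9]
side [224, 290, 7, 29, 101] [226.9 303.3]
side [329, 308, 9, 37, 51] [334.2 327.1]
side [422, 319, 9, 21, 26] [424.7 328.1]
side [16, 335, 29, 36, 212] [ 34.  346.8]
side [502, 339, 10, 7, 38] [506.1 342.3]
side [259, 343, 37, 19, 323] [276.5 351.7]
side [311, 351, 10, 10, 55] [314.5 355.6]
side [318, 373, 11, 11, 65] [322.3 377.9]
```

View pics/topc.png

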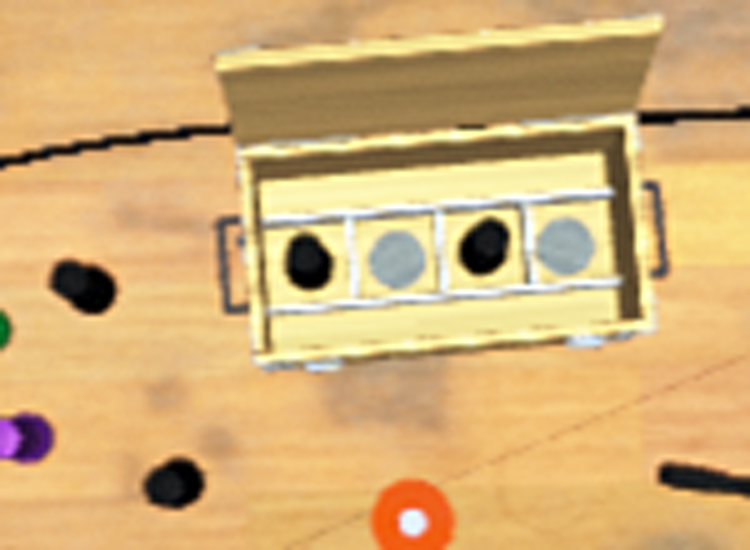

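View pics/sidec.png

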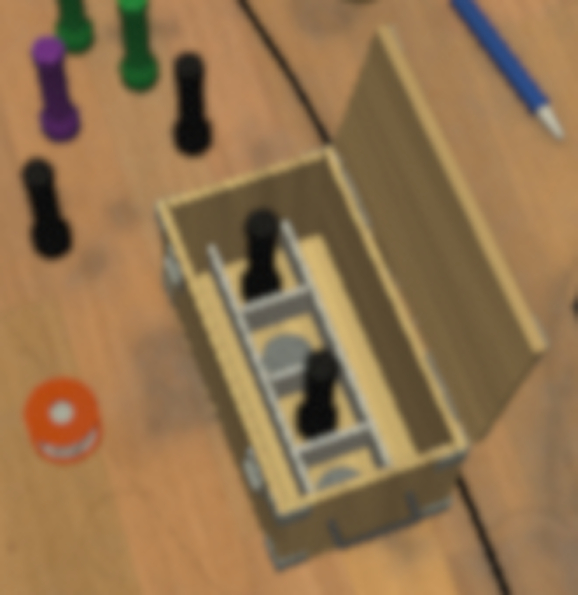

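Run:
```python
from h import *
C=lambda u,v:((u+.5)/5-.5+180,(v+.5)/5-.5+140)
for n,p in dict(FL=(257,360),FR=(655,326),BL=(238,155),BR=(637,118)).items(): print(n,onz('top0',*C(*p),128))
for p in((397,259),(566,247)): print('disc',onz('top0',*C(*p),7))
# lid edge corners from top
for p in((217,62),(660,22)): print('lid',onz('top0',*C(*p),128+134))
def tri(a,b):
    A=np.zeros((3,3));B=np.zeros(3);
    for o,r in(a,b):
        r=r/np.linalg.norm(r);P=np.eye(3)-np.outer(r,r);A+=P;B+=P@o
    return np.linalg.solve(A,B).round(1)
for n,a,b in(('A',(196.5,197),(234.2,140.4)),('B',(214.4,236.3),(192.8,170.1)),('S3',(241.3,192.2),(254.1,182)),('S1',(276.4,189),(270.6,222.5))):
    P=tri(ray('top0',*a),ray('side0',*b)); print(n,P,onz('top0',*a,56),onz('side0',*b,56))
```

```text
FL [465.7 214.6 128. ]
FR [479.3 -24.2 128. ]
BL [589.6 223.2 128. ]
BR [605.4 -18.3 128. ]
disc [534.2 127.4   7. ]
disc [539.   15.4   7. ]
lid [621.7 224.9 262. ]
lid [636.9 -14.4 262. ]
A [520.6 328.5  44.9] [517.7 327.3  56. ] [521.  321.5  56. ]
B [392.9 273.9  43. ] [391.9 272.8  56. ] [393.8 266.5  56. ]
S3 [530.9 183.8  63.8] [529.1 184.5  56. ] [534.7 187.3  56. ]
S1 [538.9  71.7  49.8] [536.2  72.5  56. ] [540.2  69.   56. ]
```

The case centre is at about (535, 99) with a yaw of about 3.3°. The empty cells are cell2, around (533, 128), and cell0, around (540, 14). I'll go above torch B by way of a high arc.

```bash
python3 -m creep '{"delta_pos":[[60,75,180],[230,300,180],[230,300,180],[230,300,180],[230,300,180],[230,300,180],[230,300,180],[230,300,180],[230,300,180],[230,300,180],[230,300,180],[280,600,180],[280,600,180],[280,600,180],[280,600,180],[280,600,180],[280,600,180],[280,600,180],[280,600,180],[280,600,180]],"twist":[[0,0,7],[0,0,14],[0,0,21],[0,0,28],[0,0,35],[0,0,42],[0,0,49],[0,0,56],[0,0,63],[0,0,70],[0,0,77],[0,0,77],[0,0,77],[0,0,77],[0,0,77],[0,0,77],[0,0,77],[0,0,77],[0,0,77],[0,0,77]],"grip":[1,1,1,1,1,1,1,1,1,1,1,1,1,1,1,1,1,1,1,1]}' 40
```

```text
time: 1.77
tcp_pos: [452.7, 2.2, 381.7]
tool_rot: [179.9, 0.0, -86.7]
ft_force: [-0.0, 0.6, -0.1]
finger_gap: 0.999
finger_force: 0.0
```

```bash
python3 -m creep '{"delta_pos":[[-60,271,-92],[-60,271,-92],[-60,271,-92],[-60,271,-92],[-60,271,-92],[-60,271,-92],[-60,271,-92],[-60,271,-92],[-60,271,-92],[-60,271,-92],[-60,271,-92],[-60,271,-92]],"twist":[[0,0,0],[0,0,0],[0,0,0],[0,0,0],[0,0,0],[0,0,0],[0,0,0],[0,0,0],[0,0,0],[0,0,0],[0,0,0],[0,0,0]],"grip":[1,1,1,1,1,1,1,1,1,1,1,1]}'
python3 - <<'E'
from h import *
snap('wrist','w1'); i=cv2.imread('pics/w1.png')
m=(i.max(2)<60).astype(np.uint8); k,l,st,c=cv2.connectedComponentsWithStats(m)
for j in range(1,k):
    if st[j,4]>200: print(st[j].tolist(),c[j].round(1))
print(proj('w1',[[392.5,273,112],[392.5,273,0],[520,327,112],[520,327,0],[535,99,128]]))
E
```

```text
time: 2.77
tcp_pos: [393.2, 269.2, 291.2]
tool_rot: [-179.9, 0.1, -87.1]
ft_force: [0.2, -0.8, -0.1]
finger_gap: 1.002
finger_force: 0.0
[422, 0, 29, 136, 1099] [435.6  40.3]
[112, 56, 57, 30, 1273] [140.   70.8]
[0, 73, 512, 311, 31790] [270.9 332.4]
[490, 75, 22, 81, 356] [503.1 108.1]
[472, 119, 40, 77, 421] [494.6 161.4]
[248, 134, 23, 39, 753] [259.  152.9]
[136, 168, 45, 46, 1040] [158.1 190.2]
[283, 206, 72, 16, 217] [318.6 213.3]
[221, 209, 21, 29, 374] [231.8 221.3]
[163, 224, 28, 33, 427] [178.5 238.8]
[285, 224, 61, 38, 699] [312.7 234.8]
[195, 256, 23, 35, 448] [207.4 272.3]
[[258.5 164.9]
 [258.3 145.9]
 [145.1 205.3]
 [169.9 178.1]
 [106.2 -31.6]]
```

View pics/w1.png

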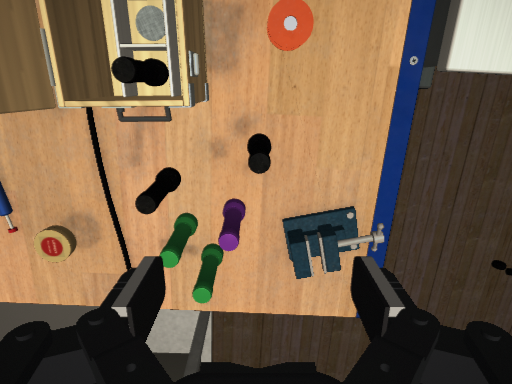

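The wrist view shows torch B as a blob at x 248–271, y 134–173, with A at x 136–181, y 168–214. Both match the predicted projections. I'll refine them against the silhouettes.

Run:
```python
from h import *
from scipy.optimize import least_squares
i=cv2.imread('pics/w1.png'); m=(i.max(2)<60).astype(np.uint8); k,l,st,c=cv2.connectedComponentsWithStats(m)
a=np.linspace(0,2*np.pi,60)
def ext(x,y):
    P=np.vstack([np.c_[x+16.5*np.cos(a),y+16.5*np.sin(a),0*a+z] for z in(0,112)]); p=proj('w1',P); return np.r_[p.min(0),p.max(0)]
for n,(x,y),uv in(('B',(392.5,273),(259,153)),('A',(520,327),(158,190))):
    s=st[l[uv[1],uv[0]]]; o=np.array([s[0]-.5,s[1]-.5,s[0]+s[2]-.5,s[1]+s[3]-.5])
    print(n,o,ext(x,y)); r=least_squares(lambda v:ext(*v)-o,(x,y),diff_step=1e-3); print(r.x,r.fun)
```

```text
B [247.5 133.5 270.5 172.5] [243.5 134.3 273.5 179.3]
[392.15637852 268.11162   ] [-3.5 -2.7  3.6  2.6]
A [135.5 167.5 180.5 213.5] [130.6 167.2 181.1 218.6]
[516.69352415 323.35861285] [-2.2 -2.7  2.8  2.3]
```

```bash
python3 -m creep '{"delta_pos":[[0,1,-25],[0,1,-50],[0,1,-75],[0,1,-100],[0,1,-125],[0,1,-150],[0,1,-170],[0,1,-185],[0,1,-200],[0,1,-210],[0,1,-216],[0,1,-218],[0,1,-218],[0,1,-218]],"twist":[[0,0,0],[0,0,0],[0,0,0],[0,0,0],[0,0,0],[0,0,0],[0,0,0],[0,0,0],[0,0,0],[0,0,0],[0,0,0],[0,0,0],[0,0,0],[0,0,0]],"grip":[1,1,1,1,1,1,1,1,1,1,1,1,1,1]}'
python3 -m creep '{"delta_pos":[[0,0,0],[0,0,0],[0,0,0],[0,0,0],[0,0,0],[0,0,0],[0,0,0],[0,0,0],[0,0,0],[0,0,0],[0,0,0],[0,0,0]],"twist":[[0,0,0],[0,0,0],[0,0,0],[0,0,0],[0,0,0],[0,0,0],[0,0,0],[0,0,0],[0,0,0],[0,0,0],[0,0,0],[0,0,0]],"grip":[0.5,0.2,0,-0.1,-0.2,-0.3,-0.4,-0.5,-0.6,-0.7,-0.7,-0.7]}' 40
```

```text
time: 3.98
tcp_pos: [393.2, 271.6, 73.2]
tool_rot: [-179.9, 0.1, -87.0]
ft_force: [0.0, 0.5, 0.5]
finger_gap: 1.006
finger_force: 0.0
time: 4.98
tcp_pos: [392.8, 271.5, 72.9]
tool_rot: [-180.0, 0.0, -87.0]
ft_force: [-2.0, -0.3, 4.9]
finger_gap: 0.369
finger_force: 39.5
```

```bash
python3 -m creep '{"delta_pos":[[0,0,10],[0,0,35],[0,0,65],[0,0,95],[0,0,125],[0,0,155],[0,0,180],[10,-10,195],[30,-30,198],[50,-51,198],[70,-71,198],[90,-91,198],[110,-112,198],[125,-127,198],[135,-137,198],[140,-142,198],[141,-143.5,198],[141,-143.5,198],[141,-143.5,198],[141,-143.5,198]],"twist":[[0,0,0],[0,0,0],[0,0,0],[0,0,0],[0,0,0],[0,0,0],[0,0,0],[0,0,0],[0,0,0],[0,0,0],[0,0,0],[0,0,0],[0,0,0],[0,0,0],[0,0,0],[0,0,0],[0,0,0],[0,0,0],[0,0,0],[0,0,0]],"grip":[-0.7,-0.7,-0.7,-0.7,-0.7,-0.7,-0.7,-0.7,-0.7,-0.7,-0.7,-0.7,-0.7,-0.7,-0.7,-0.7,-0.7,-0.7,-0.7,-0.7]}'
python3 - <<'E'
from h import *
snap('wrist','w2')
snap('side','s2'); a=cv2.imread('pics/w2.png'); b=cv2.imread('pics/s2.png')
c=np.vstack([cv2.resize(a,(384,288)),cv2.resize(b,(384,288))]); 
ya=np.radians(3.3); R=np.array([[np.cos(ya),-np.sin(ya)],[np.sin(ya),np.cos(ya)]])
def W(x,y,z): return [*(R@[x,y]+[535,99.3]),z]
pts=[W(x,y,128) for x in(-65,65) for y in(-120,120)]+[W(0,y,6) for y in(-85.5,-28.5,28.5,85.5)]
for im,f in((a,'w2'),(b,'s2')):
    for p in proj(f,pts): cv2.circle(im,(int(round(p[0])),int(round(p[1]))),3,(0,0,255),1)
cv2.imwrite('pics/c2.png',np.hstack([cv2.resize(a,(400,300)),cv2.resize(b[100:280,150:390],(400,300))]))
E
```

```text
time: 6.65
tcp_pos: [533.0, 128.5, 270.6]
tool_rot: [180.0, 0.0, -86.9]
ft_force: [0.3, 0.0, -1.1]
finger_gap: 0.363
finger_force: 40.0
```

View pics/c2.png

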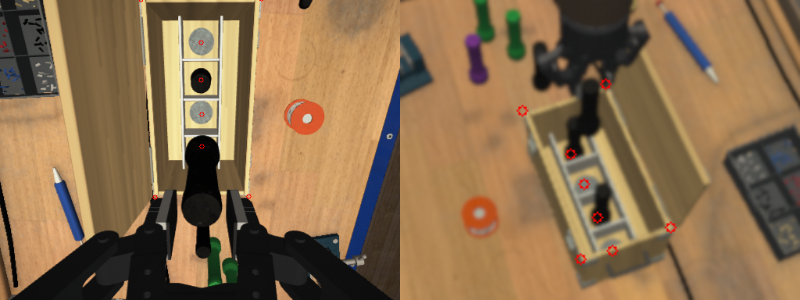

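The wrist view shows the held torch above cell2. The predicted cell centres fall on the felt discs and the rim corners line up too, so I'll lower it, open the fingers and retreat.

```bash
python3 -m creep '{"delta_pos":[[0,0,-15],[0,0,-35],[0,0,-55],[0,0,-75],[0,0,-95],[0,0,-115],[0,0,-135],[0,0,-150],[0,0,-163],[0,0,-173],[0,0,-180],[0,0,-185],[0,0,-188],[0,0,-190],[0,0,-191],[0,0,-191.5],[0,0,-191.5],[0,0,-191.5]],"twist":[[0,0,0],[0,0,0],[0,0,0],[0,0,0],[0,0,0],[0,0,0],[0,0,0],[0,0,0],[0,0,0],[0,0,0],[0,0,0],[0,0,0],[0,0,0],[0,0,0],[0,0,0],[0,0,0],[0,0,0],[0,0,0]],"grip":[-0.7,-0.7,-0.7,-0.7,-0.7,-0.7,-0.7,-0.7,-0.7,-0.7,-0.7,-0.7,-0.7,-0.7,-0.7,-0.7,-0.7,-0.7]}'
```

```text
time: 8.25
tcp_pos: [533.9, 127.9, 79.4]
tool_rot: [-180.0, 0.0, -87.0]
ft_force: [-0.2, 0.2, -1.1]
finger_gap: 0.358
finger_force: 40.0
```

```bash
python3 -m creep '{"delta_pos":[[0,0,-0.7],[0,0,-0.7],[0,0,-0.7],[0,0,-0.7],[0,0,-0.7],[0,0,-0.7],[0,0,-0.7],[0,0,-0.7],[0,0,5],[0,0,20],[0,0,45],[0,0,75],[0,0,105],[0,0,135],[0,0,165],[0,0,190],[0,0,210],[0,0,210]],"twist":[[0,0,0],[0,0,0],[0,0,0],[0,0,0],[0,0,0],[0,0,0],[0,0,0],[0,0,0],[0,0,0],[0,0,0],[0,0,0],[0,0,0],[0,0,0],[0,0,0],[0,0,0],[0,0,0],[0,0,0],[0,0,0]],"grip":[-0.7,-0.7,-0.1,0,0.1,0.2,0.2,0.2,0.2,0.2,0.2,0.2,0.2,0.2,0.2,0.2,0.2,0.2]}'
python3 - <<'E'
from h import *
snap('wrist','w3'); print(proj('w3',[[533.4,127.8,118]]))
E
```

```text
time: 9.75
tcp_pos: [535.8, 128.3, 294.9]
tool_rot: [-179.4, 0.2, -86.9]
ft_force: [0.6, 0.8, 1.4]
finger_gap: 0.596
finger_force: 0.0
[[261.7 161.4]]
```

View pics/w3.png

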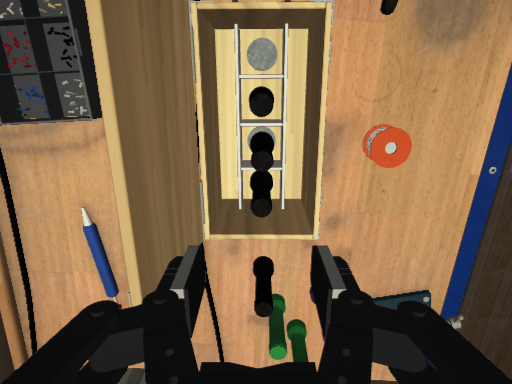

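Torch B stands upright in cell2, with its top at (262,160). Torch A is visible at (263,285), and I'll refine its position using its base.

Run:
```python
from h import *
i=cv2.imread('pics/w3.png'); m=(i.max(2)<60).astype(np.uint8); k,l,st,c=cv2.connectedComponentsWithStats(m)
s=st[l[275,263]]; print(s)
a=np.linspace(0,2*np.pi,60)
for z in(0,112):
    p=proj('w3',np.c_[518.5+16.5*np.cos(a),325.5+16.5*np.sin(a),0*a+z]); print(z,p.min(0),p.max(0))
for v in range(256,318,4):
    x=np.where(m[v,235:295])[0]+235; print(v,x.min(),x.max(),end='; ')
```

```text
[ 253  256   33   92 1553]
0 [253.7 254.7] [274.  272.5]
112 [251.9 298.5] [277.3 319.5]
256 262 263; 260 255 271; 264 254 272; 268 253 273; 272 254 272; 276 256 270; 280 256 270; 284 256 270; 288 256 270; 292 256 271; 296 256 281; 300 255 283; 304 255 272; 308 255 278; 312 256 282; 316 261 282;
```

```bash
python3 -m creep '{"delta_pos":[[-2,20,0],[-4,45,0],[-6,75,0],[-8,110,0],[-10,140,0],[-12,165,0],[-14,185,0],[-14,199,0],[-14,199,-30],[-14,199,-60],[-14,199,-90],[-14,199,-120],[-14,199,-145],[-14,199,-165],[-14,199,-185],[-14,199,-200],[-14,199,-210],[-14,199,-216.5],[-14,199,-216.5],[-14,199,-216.5]],"twist":[[0,0,0],[0,0,0],[0,0,0],[0,0,0],[0,0,0],[0,0,0],[0,0,0],[0,0,0],[0,0,0],[0,0,0],[0,0,0],[0,0,0],[0,0,0],[0,0,0],[0,0,0],[0,0,0],[0,0,0],[0,0,0],[0,0,0],[0,0,0]],"grip":[0.8,0.8,0.8,0.8,0.8,0.8,0.8,0.8,0.8,0.8,0.8,0.8,0.8,0.8,0.8,0.8,0.8,0.8,0.8,0.8]}'
python3 -m creep '{"delta_pos":[[0,0,0],[0,0,0],[0,0,0],[0,0,0],[0,0,0],[0,0,0],[0,0,0],[0,0,0],[0,0,0],[0,0,0],[0,0,0],[0,0,0]],"twist":[[0,0,0],[0,0,0],[0,0,0],[0,0,0],[0,0,0],[0,0,0],[0,0,0],[0,0,0],[0,0,0],[0,0,0],[0,0,0],[0,0,0]],"grip":[0.5,0.2,0,-0.1,-0.2,-0.3,-0.4,-0.5,-0.6,-0.7,-0.7,-0.7]}' 40
```

```text
time: 11.47
tcp_pos: [520.0, 326.9, 72.9]
tool_rot: [-180.0, 0.0, -87.0]
ft_force: [0.1, 0.1, 0.2]
finger_gap: 0.898
finger_force: 0.0
time: 12.47
tcp_pos: [519.9, 327.0, 73.2]
tool_rot: [-180.0, 0.0, -87.0]
ft_force: [-1.3, -1.2, 5.6]
finger_gap: 0.361
finger_force: 39.5
```

```bash
python3 -m creep '{"delta_pos":[[0,0,10],[0,0,35],[0,0,65],[0,0,95],[0,0,125],[0,0,155],[0,0,180],[0,-10,195],[1,-35,198],[3,-65,198],[5,-95,198],[7,-125,198],[9,-155,198],[11,-185,198],[13,-215,198],[15,-245,198],[17,-275,198],[19,-298,198],[20,-310,198],[20,-313,198]],"twist":[[0,0,0],[0,0,0],[0,0,0],[0,0,0],[0,0,0],[0,0,0],[0,0,0],[0,0,0],[0,0,0],[0,0,0],[0,0,0],[0,0,0],[0,0,0],[0,0,0],[0,0,0],[0,0,0],[0,0,0],[0,0,0],[0,0,0],[0,0,0]],"grip":[-0.7,-0.7,-0.7,-0.7,-0.7,-0.7,-0.7,-0.7,-0.7,-0.7,-0.7,-0.7,-0.7,-0.7,-0.7,-0.7,-0.7,-0.7,-0.7,-0.7]}'
python3 -m creep '{"delta_pos":[[0,0,0],[0,0,0],[0,0,-15],[0,0,-35],[0,0,-55],[0,0,-75],[0,0,-95],[0,0,-115],[0,0,-135],[0,0,-150],[0,0,-163],[0,0,-173],[0,0,-180],[0,0,-185],[0,0,-188],[0,0,-190],[0,0,-191.5],[0,0,-192],[0,0,-192],[0,0,-192]],"twist":[[0,0,0],[0,0,0],[0,0,0],[0,0,0],[0,0,0],[0,0,0],[0,0,0],[0,0,0],[0,0,0],[0,0,0],[0,0,0],[0,0,0],[0,0,0],[0,0,0],[0,0,0],[0,0,0],[0,0,0],[0,0,0],[0,0,0],[0,0,0]],"grip":[-0.7,-0.7,-0.7,-0.7,-0.7,-0.7,-0.7,-0.7,-0.7,-0.7,-0.7,-0.7,-0.7,-0.7,-0.7,-0.7,-0.7,-0.7,-0.7,-0.7]}'
```

```text
time: 14.13
tcp_pos: [539.2, 12.1, 270.1]
tool_rot: [179.9, 0.0, -87.1]
ft_force: [0.7, 0.7, -0.7]
finger_gap: 0.358
finger_force: 39.9
time: 15.8
tcp_pos: [540.1, 13.9, 79.2]
tool_rot: [-179.9, 0.0, -87.0]
ft_force: [-0.1, 0.4, 1.2]
finger_gap: 0.362
finger_force: 40.1
```

```bash
python3 -m creep '{"delta_pos":[[0,0,0],[0,0,0],[0,0,0],[0,0,0],[0,0,0],[0,0,0],[0,0,5],[0,0,20],[0,0,45],[0,0,75],[0,0,105],[0,0,135],[0,0,165],[-10,20,195],[-30,50,225],[-50,80,255],[-50,85,280],[-50,85,290],[-50,85,290],[-50,85,290]],"twist":[[0,0,0],[0,0,0],[0,0,0],[0,0,0],[0,0,0],[0,0,0],[0,0,0],[0,0,0],[0,0,0],[0,0,0],[0,0,0],[0,0,0],[0,0,0],[0,0,0],[0,0,0],[0,0,0],[0,0,0],[0,0,0],[0,0,0],[0,0,0]],"grip":[-0.1,0,0.1,0.2,0.2,0.2,0.2,0.2,0.2,0.2,0.2,0.2,0.2,0.2,0.2,0.2,0.2,0.2,0.2,0.2]}'
python3 - <<'E'
from h import *
snap('wrist','w4'); snap('top','t4')
H=np.array([535,99.3,0]); ya=np.radians(3.3); ex=np.array([np.cos(ya),np.sin(ya),0]); ey=np.array([-np.sin(ya),np.cos(ya),0]); ez=np.array([0,0,1])
def lid(th,r,n,y): # r from hinge, n toward outer
    d=-np.cos(th)*ex+np.sin(th)*ez; nn=np.sin(th)*ex+np.cos(th)*ez
    return H+65*ex+128*ez+y*ey+r*d+n*nn
P=[lid(1.75,136,n,y) for n in(0,10) for y in(-121,121)]
print(np.round(P,1))
ims=[]
for f in('w4','t4'):
    im=cv2.imread(f'pics/{f}.png')
    p=proj(f,P); print(f,p.tolist()); o=[0,0]
    if f=='t4': im=cv2.resize(im[130:260,180:330],None,fx=400/150,fy=400/150,interpolation=cv2.INTER_CUBIC); p=(p-[180,130])*400/150
    for q in p: cv2.circle(im,(int(round(q[0])),int(round(q[1]))),3,(0,0,255),1)
    ims.append(im)
b=ims[1]; b=np.vstack([b,np.zeros((384-b.shape[0],400,3),np.uint8)]); cv2.imwrite('pics/c4.png',cv2.resize(np.hstack([ims[0],b]),(800,337)))
E
```

```text
time: 17.47
tcp_pos: [489.4, 98.9, 368.6]
tool_rot: [-180.0, 0.1, -87.0]
ft_force: [0.5, 0.8, -1.3]
finger_gap: 0.601
finger_force: 0.0
[[631.1 -16.4 261.8]
 [617.1 225.2 261.8]
 [640.9 -15.8 260. ]
 [627.  225.8 260. ]]
w4 [[81.3, 27.2], [124.3, 294.5], [69.8, 27.7], [115.2, 293.5]]
t4 [[312.4, 146.1], [222.9, 153.7], [311.9, 142.7], [222.7, 150.2]]
```

View pics/c4.png

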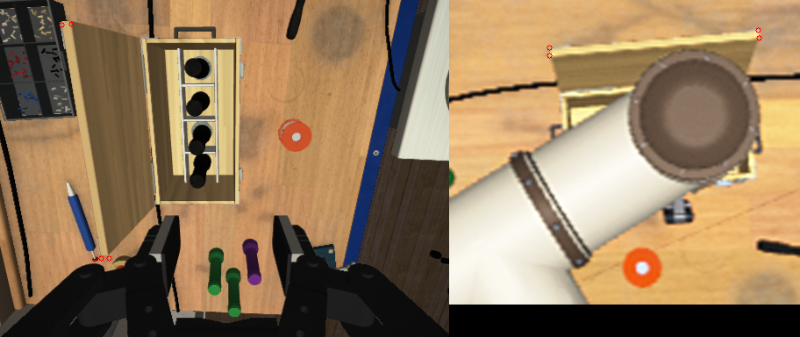

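All four torches stand in their cells. In the wrist view the lid's free-edge corners, at about (67,25) and (98,258), agree with the model. Next I'll work out the lid moves.

Run:
```python
import numpy as np
H=np.array([535,99.3,0]); ya=np.radians(3.3); ex=np.array([np.cos(ya),np.sin(ya),0]); ey=np.array([-np.sin(ya),np.cos(ya),0]); ez=np.array([0,0,1.])
def lid(t,r,n):
    th=np.radians(t); return H+65*ex+128*ez+r*(-np.cos(th)*ex+np.sin(th)*ez)+n*(np.sin(th)*ex+np.cos(th)*ez)
c=np.array([489.6,98.8,368.5])
for r in(215,180,108): print(r,(lid(100.3,r,3)-c).round(1),(10.3*ey).round(2))
p=lid(100.3,108,3); print('arc')
s=np.linspace(0,1,25)
for u in s[1:]:
    t=100.3+(60-100.3)*(3*u*u-2*u**3); print((lid(t,108,3+2*u)-p).round(1).tolist(),((t-100.3)*ey).round(1).tolist())
```

```text
215 [151.6   6.6 -29.5] [-0.59 10.28  0.  ]
180 [145.4   6.3 -63.9] [-0.59 10.28  0.  ]
108 [ 132.5    5.5 -134.8] [-0.59 10.28  0.  ]
arc
[-0.3, -0.0, 0.1] [0.0, -0.2, -0.0]
[-1.3, -0.1, 0.3] [0.0, -0.8, -0.0]
[-3.0, -0.2, 0.6] [0.1, -1.7, -0.0]
[-5.2, -0.3, 1.0] [0.2, -3.0, -0.0]
[-8.0, -0.5, 1.4] [0.3, -4.5, -0.0]
[-11.2, -0.6, 1.8] [0.4, -6.3, -0.0]
[-14.9, -0.9, 2.1] [0.5, -8.3, -0.0]
[-18.8, -1.1, 2.3] [0.6, -10.4, -0.0]
[-23.1, -1.3, 2.3] [0.7, -12.7, -0.0]
[-27.5, -1.6, 2.2] [0.9, -15.1, -0.0]
[-32.1, -1.9, 1.9] [1.0, -17.6, -0.0]
[-36.7, -2.1, 1.4] [1.2, -20.1, -0.0]
[-41.3, -2.4, 0.6] [1.3, -22.6, -0.0]
[-45.8, -2.6, -0.3] [1.4, -25.1, -0.0]
[-50.1, -2.9, -1.3] [1.6, -27.5, -0.0]
[-54.2, -3.1, -2.5] [1.7, -29.8, -0.0]
[-58.0, -3.3, -3.8] [1.8, -32.0, -0.0]
[-61.5, -3.5, -5.0] [2.0, -33.9, -0.0]
[-64.5, -3.7, -6.3] [2.1, -35.7, -0.0]
[-67.0, -3.9, -7.4] [2.1, -37.3, -0.0]
[-69.1, -4.0, -8.4] [2.2, -38.5, -0.0]
[-70.6, -4.1, -9.1] [2.3, -39.4, -0.0]
[-71.5, -4.1, -9.6] [2.3, -40.0, -0.0]
[-71.8, -4.1, -9.7] [2.3, -40.2, -0.0]
```

```bash
python3 -m creep '{"delta_pos":[[25,1,0],[50,2,0],[75,3,0],[100,4,0],[125,5,0],[145,6,-10],[151.6,6.6,-20],[151.6,6.6,-29.5],[151.6,6.6,-29.5],[151.6,6.6,-29.5],[151.6,6.6,-29.5]],"twist":[[0,0,0],[0,2,0],[-0.2,4,0],[-0.3,6,0],[-0.5,8,0],[-0.6,10.3,0],[-0.6,10.3,0],[-0.6,10.3,0],[-0.6,10.3,0],[-0.6,10.3,0],[-0.6,10.3,0]],"grip":[0.6,0.6,0.6,0.6,0.6,0.6,0.6,0.6,0.6,0.6,0.6]}'
python3 - <<'E'
from h import *
snap('wrist','w5'); snap('side','s5'); a=cv2.imread('pics/w5.png'); b=cv2.imread('pics/s5.png')
cv2.imwrite('pics/c5.png',np.hstack([cv2.resize(a,(400,300)),cv2.resize(b[60:240,180:420],(400,300))]))
E
```

```text
time: 18.48
tcp_pos: [640.4, 105.1, 340.9]
tool_rot: [169.8, -0.0, -86.9]
ft_force: [-0.6, -0.5, -0.5]
finger_gap: 0.798
finger_force: 0.0
```

View pics/c5.png

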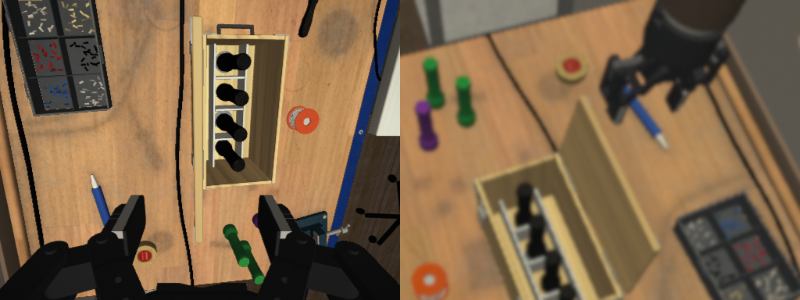

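The wrist view shows the lid edge-on at column ~198, between the fingertips at about 143 and 262. I'll descend along the panel and then pinch.

```bash
python3 -m creep '{"delta_pos":[[-2,-0.1,-11],[-4,-0.2,-22],[-6,-0.3,-33],[-8,-0.5,-44],[-10,-0.6,-55],[-12,-0.7,-66],[-14,-0.8,-77],[-16,-0.9,-88],[-17.5,-1,-97],[-18.5,-1,-102],[-19,-1,-105],[-19,-1,-105],[-19,-1,-105]],"twist":[[0,0,0],[0,0,0],[0,0,0],[0,0,0],[0,0,0],[0,0,0],[0,0,0],[0,0,0],[0,0,0],[0,0,0],[0,0,0],[0,0,0],[0,0,0]],"grip":[0.6,0.6,0.6,0.6,0.6,0.6,0.6,0.6,0.6,0.6,0.6,0.6,0.6]}'
python3 -m creep '{"delta_pos":[[0,0,0],[0,0,0],[0,0,0],[0,0,0],[0,0,0],[0,0,0],[0,0,0],[0,0,0],[0,0,0],[0,0,0],[0,0,0],[0,0,0],[0,0,0],[0,0,0],[0,0,0],[0,0,0]],"twist":[[0,0,0],[0,0,0],[0,0,0],[0,0,0],[0,0,0],[0,0,0],[0,0,0],[0,0,0],[0,0,0],[0,0,0],[0,0,0],[0,0,0],[0,0,0],[0,0,0],[0,0,0],[0,0,0]],"grip":[0.4,0.2,0,-0.2,-0.4,-0.5,-0.6,-0.65,-0.7,-0.75,-0.8,-0.85,-0.9,-1,-1,-1]}' 35
```

```text
time: 19.67
tcp_pos: [622.5, 104.5, 234.7]
tool_rot: [169.7, -0.1, -87.0]
ft_force: [-0.1, -0.3, 1.1]
finger_gap: 0.803
finger_force: 0.0
time: 21.0
tcp_pos: [622.2, 104.4, 234.0]
tool_rot: [169.7, -0.1, -87.0]
ft_force: [0.4, 0.4, 1.0]
finger_gap: 0.004
finger_force: 0.0
```

The fingers closed fully, so they missed the lid. I'll look before doing anything else.

Run:
```python
from h import *
snap('wrist','w6'); snap('side','s6'); a=cv2.imread('pics/w6.png'); b=cv2.imread('pics/s6.png')
print(proj('s6',[[622,104.5,234],[622,104.5,262]]),proj('w6',[[622,104.5,234]]))
cv2.imwrite('pics/c6.png',np.hstack([cv2.resize(a,(400,300)),cv2.resize(b[60:240,180:420],(400,300))]))
```

```text
[[304.5 166.6]
 [305.9 160.2]] [[258.2 233.4]]
```

View pics/c6.png

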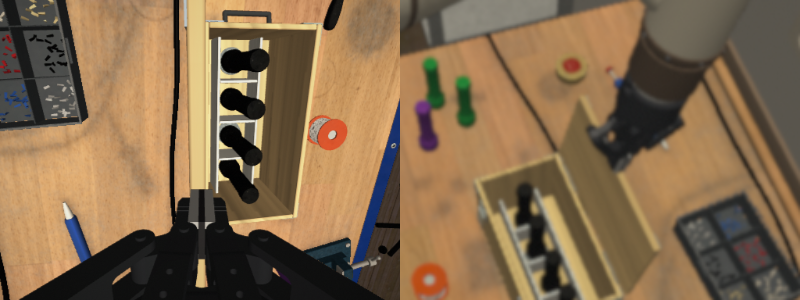

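Run:
```python
from h import *
ex=np.array([.9983,.0576,0]);ey=np.array([-.0576,.9983,0]);ez=np.array([0,0,1.])
def lid(t,r,n,y):
    th=np.radians(t);return np.array([535,99.3,0])+65*ex+128*ez+y*ey+r*(-np.cos(th)*ex+np.sin(th)*ez)+n*(np.sin(th)*ex+np.cos(th)*ez)
i=cv2.imread('pics/w6.png')
hsv=cv2.cvtColor(i,cv2.COLOR_BGR2HSV)
for v in list(range(100,384,12)):
    print(v,''.join('K' if i[v,u].max()<70 else ('y' if hsv[v,u,1]>60 and hsv[v,u,2]>150 else 'b' if hsv[v,u,1]>60 else 'g' if hsv[v,u,2]<150 else 'w') for u in range(205,310,2)))
for y in(-121,-60,-20,0,20,60,121): print(y,proj('w6',[lid(100.3,136,0,y),lid(100.3,136,10,y),lid(100.3,108,0,y)]).tolist())
```

```text
100 yyyyyyyyybKKKyyyyyyyyyyyyyyyyyyyyggggwwyyyyyyybbyyyyb
112 yyyyyyyyyKKKyyyyyyyyyyyyyyyyyyyyyggggwwyyyyybbyyyyyyy
124 yyyyyyyyyKKKyyyyyyyyyyyyyyyyyyyyyggggwgKKKKKKKKKKKKKK
136 yyyyyyyybKKKyyyyyyyyyyyyyyyyyyyyyggggwyyyKKKKKKKKKKKK
148 yyyyyyyyKKKyyyyyyyyyyyyyyyyyyyyyyggggwwgggggggggggggg
160 yyyyyyybKKKyyyyyyybyyyyyyyyyyyyyyggggwywwwggKKggggyyy
172 yyyyyyyKKKyyyyyyyyyyyyyyyyyyyyyyygggwwKKKKKKKKKKKKKKb
184 yyyyyyyKKKyyyyyyyyyyyyyyyyyyyyyyygggwwyyyKKKKKKKKKKKK
196 yyyyyyKKKyyyyyyyyyyyyyyyyyyyyyyybgggwwgggggggggggKKKK
208 yyyyyyKKKyyyyyyyyyyyyyyyyyyyyyyybgggwwbKKKKKKKKKKKyyy
220 yyyyyyKKKyyyyyyyyyyyyyyyyyyyyyyybgggwwyKKKKKKKKKKKKKb
232 yyyyyybKKyyyyyyyyyyyyyyyyyyyyyyybgggwybbbbbbbKKKKKKKK
244 yyyyyybKKyyyyyyyyyybgggggKKKKgggggbgwbbbbbbbbbbbbKKKK
256 yyyyyyyKKKyybKKKKKKggggggKKKKgggggKKKKKKKbbbbbbbbbbbb
268 yyyyyyyKKKyKKKKKKKKggggggKKKKggggggKKKKKKKKbbbbbbbbbb
280 yyyyyyyyKKKKKKKKKKggggggKKKKKggggggKKKKKKKKKbbbbbbbbb
292 yyyyyyyKKKKKKKKKKKKKKKKKwKKKKwKKKKKKKKKKKKKKKKbyyyyyy
304 KKKKKKKKKKKKKKKKKKKKKKKKKKKKKKKKKKKKKKKKKKKKKKKKKKKKK
316 KKKKKKKKKKKKKKKKKKKKKKKKKKKKKKKKKKKKKKKKKKKKKKKKKKKKK
328 KKKKKKKKKKKKKKKKKKKKKKKKKKKKKKKKKKKKKKKKKKKKKKKKKKKKK
340 KKKKKKKKKKKKKKKKKKKKKKKKyyyyybKKKKKKKKKKKKKKKKKKKKKKK
352 KKKKKKKKKKKKKKKKKKKKKKKKyyyyyyKKKKKKKKKKKKKKKKKKKKKKK
364 KKKKKKKKKKKKKKKKKKKKKKKyyyyyyybKKKKKKKKKKKKKKKKKKKKKK
376 KKKKKKKKKKKKKKKKKKKKKKKKKKKKKKKKKKKKKKKKKKKKKKKKKKKKK
-121 [[264.3, -24.1], [237.9, -23.9], [263.1, -5.5]]
-60 [[264.2, 136.8], [241.4, 136.9], [263.1, 128.2]]
-20 [[264.1, 220.5], [243.2, 220.6], [263.1, 200.4]]
0 [[264.1, 257.4], [244.0, 257.5], [263.1, 232.9]]
20 [[264.0, 291.5], [244.7, 291.6], [263.1, 263.2]]
60 [[264.0, 352.6], [246.0, 352.7], [263.2, 318.2]]
121 [[263.9, 430.8], [247.7, 430.9], [263.2, 390.3]]
```

Run:
```python
from h import *
ex=np.array([.9983,.0576,0]);ey=np.array([-.0576,.9983,0]);ez=np.array([0,0,1.])
def lid(t,r,n,y):
    th=np.radians(t);return np.array([535,99.3,0])+65*ex+128*ez+y*ey+r*(-np.cos(th)*ex+np.sin(th)*ez)+n*(np.sin(th)*ex+np.cos(th)*ez)
for f in('s5','s6'):
    i=cv2.imread(f'pics/{f}.png'); print(f)
    for v in range(120,182,3):
        print(v,''.join('K' if i[v,u].max()<75 else ('Y' if i[v,u].max()>175 else 'y' if i[v,u].max()>140 else 'b') for u in range(270,345)))
for y in(-121,-15,0,15,121): print(y,proj('s6',[lid(100.3,136,0,y),lid(100.3,136,10,y),lid(100.3,108,0,y)]).tolist())
for dx in(-14,0,14): print(proj('s6',[[622+dx,104.5,234],[622+dx,104.5,262]]).tolist())
```

```text
s5
120 yyyyyyyyyyyyyyyyybyyYYYyyyyyyyyybbKKKKKKKKKKKKKKKbbbbbyyyyYYYYYYYYYYybKKKKK
123 yyyyyyyyyyyyyyybbbbbyYYYyyyyyyyyybbKKKKKKKKKKKKKbbbbbbbbyyyyyYYYYYYYYybbKKK
126 YYYYYYYYYYYyyyybbbbbbyyYYyyyyyyyybbKKKKKKKbbbbbybbbbbbbbbbbyyyYYYYYYYYYybbb
129 yYYYyYYYYYYYyybbbbbbbbbyYYYyyyyyyybbKKKKKbbbbyyyyybbbbbbbbbbbyyYYYYYYYYYYyy
132 yyYYyyYYYYYyybbbbbbbbbbbyyYYyyyyyyyybbbbbbbbyyYYyyyyybbbbbbbbbbyyyYYYYYYYYY
135 yyyyYyYYYyybbbbbbbbbbbbbbbyYYYyyyyyyyyyyyyyyyyYYYyyyyyybbbbbbbbbbyyyyYYYYYY
138 yyyyyYYyyybbbbbbbbbbbbbbbbbyyYYyyyyyyyyyyyyyyyyyYyyyyyyyybbbbbbbbbbyyyyYYYY
141 byyyyyyyybbbbbbbbbbbbbbbbbbbyyYYYyyyyyyyyyyyyyyyyyyyyyyyyyyybbbbyyYYyyyyYYY
144 bbbyyyyybbbbbbbbbbbbbbbbbbbbbbyYYYYyyyyyyyyyyyyyyyYYyyyyyyyyyyybyyYYYyyyYYY
147 bKKbbybbbbbbbbbbbbbbbbbbbbbbbbbyyYYYyyyyyyyyyyyyyyyYYYyyYYYYYyyyyyyyyYyyyYY
150 ybbbbbbbbbbbbbbbbbbbbbbbbbbbbbbbbyYYYYyyyyyyyyyyyyyyYYYYYYYYYYYyyyyyyyyyyyY
153 yyyYYybbbbbbbbbbbbbbbbbbbbbbbbbbbbyyYYYyyyyyyyyyyyyyyYYYYYYYYYYYYYYYYYYYYYY
156 bbbbyYYybbbbbbbbbbbbbbbbbbbbbbbbbbbbyYYYYyyyyyyyyyyyyyYYYYYYYYYYYYYYYYYYYYY
159 bbbbbyYyybbbbbbbbbbbbbbbbbbbbbbbbbbbbyyYYYyyyyyyyyyyy
[... 1927 characters left out ...]
yyYYYYYYYYYYYYYYYY
171 bbbbbbbbbbyyyybbbbbbbbbbbbbbbbbbbbbbbbbbbbbyyYYYyyyyyyyyyyyyYYYYYYYYYYYYYYY
174 bbbbbbbbbbbbyyybbbbbbbbbbbbbbbbbbbbbbbbbbbbbbyYYYyyyyyyyyyyyyyYYYYYYYYYYYYY
177 yybbbbbbbbbbbyYYybbbbbbbbbbbbbbbbbbbbbbbbbbbbbyYYYYyyyyyyyyyyyyyYYYYYYYYYYY
180 YYYbbbbbbbbbbbbyYybbbbbbbbbbbbbbbbbbbbbbbbbbbbbyyYYYyyyyyyyyyyyyyyYYYYYYYYY
-121 [[330.5, 208.9], [334.8, 207.7], [326.3, 215.0]]
-15 [[309.6, 165.9], [313.8, 164.8], [306.1, 172.7]]
0 [[306.8, 160.1], [311.0, 159.1], [303.4, 167.0]]
15 [[304.0, 154.3], [308.2, 153.4], [300.7, 161.4]]
121 [[285.3, 115.7], [289.3, 114.9], [282.4, 123.3]]
[[298.4, 168.3], [299.7, 161.9]]
[[304.5, 166.6], [305.9, 160.2]]
[[310.6, 165.0], [312.0, 158.6]]
```

Both views put the closed fingertips at the lid's edge, around z≈260. That is higher than the TCP reading suggests, so the pinch was too shallow and the lid hasn't moved. I'll reopen, go 26 mm deeper along the panel and pinch again.

```bash
python3 -m creep '{"delta_pos":[[0.8,0,5],[0.8,0,5],[0.8,0,5],[0.8,0,5],[0.8,0,5],[0.8,0,5],[0.8,0,5],[0.8,0,5],[0,0,0],[-1,0,-6],[-2,-0.1,-11],[-3,-0.2,-16],[-4,-0.3,-21],[-4.6,-0.3,-25.6],[-4.6,-0.3,-25.6]],"twist":[[0,0,0],[0,0,0],[0,0,0],[0,0,0],[0,0,0],[0,0,0],[0,0,0],[0,0,0],[0,0,0],[0,0,0],[0,0,0],[0,0,0],[0,0,0],[0,0,0],[0,0,0]],"grip":[0.6,0.6,0.6,0.6,0.6,0.6,0.6,0.6,0.6,0.6,0.6,0.6,0.6,0.6,0.6]}'
python3 -m creep '{"delta_pos":[[0,0,0],[0,0,0],[0,0,0],[0,0,0],[0,0,0],[0,0,0],[0,0,0],[0,0,0],[0,0,0],[0,0,0],[0,0,0],[0,0,0],[0,0,0],[0,0,0],[0,0,0],[0,0,0]],"twist":[[0,0,0],[0,0,0],[0,0,0],[0,0,0],[0,0,0],[0,0,0],[0,0,0],[0,0,0],[0,0,0],[0,0,0],[0,0,0],[0,0,0],[0,0,0],[0,0,0],[0,0,0],[0,0,0]],"grip":[0.4,0.2,0,-0.2,-0.4,-0.5,-0.6,-0.65,-0.7,-0.75,-0.8,-0.85,-0.9,-1,-1,-1]}' 35
```

```text
time: 22.35
tcp_pos: [616.8, 104.0, 207.0]
tool_rot: [169.5, -0.1, -87.0]
ft_force: [0.5, 0.0, -0.4]
finger_gap: 0.798
finger_force: 0.0
time: 23.68
tcp_pos: [618.3, 104.2, 208.5]
tool_rot: [169.8, -0.0, -87.0]
ft_force: [3.8, -1.0, -0.6]
finger_gap: 0.11
finger_force: 34.6
```

The lid is gripped, with a gap of about 9 mm at 35 N. Now I'll compute the arc for this deeper grip.

Run:
```python
import numpy as np
H=np.array([535,99.3,0]); ya=np.radians(3.3); ex=np.array([np.cos(ya),np.sin(ya),0]); ey=np.array([-np.sin(ya),np.cos(ya),0]); ez=np.array([0,0,1.])
def lid(t,r,n):
    th=np.radians(t); return H+65*ex+128*ez+r*(-np.cos(th)*ex+np.sin(th)*ez)+n*(np.sin(th)*ex+np.cos(th)*ez)
p=lid(100.3,82,3)
for t in np.r_[99.5,98.5:60.1:-1.75,60]:
    u=(100.3-t)/40.3; print(round(t,1),(lid(t,82,3+2*u)-p).round(1).tolist(),((t-100.3)*ey).round(1).tolist())
```

```text
99.5 [-1.1, -0.1, 0.2] [0.0, -0.8, -0.0]
98.5 [-2.4, -0.1, 0.5] [0.1, -1.8, -0.0]
96.8 [-4.8, -0.3, 0.9] [0.2, -3.5, -0.0]
95.0 [-7.2, -0.4, 1.3] [0.3, -5.3, -0.0]
93.2 [-9.6, -0.6, 1.5] [0.4, -7.0, -0.0]
91.5 [-12.0, -0.7, 1.7] [0.5, -8.8, -0.0]
89.8 [-14.4, -0.8, 1.9] [0.6, -10.5, -0.0]
88.0 [-16.8, -1.0, 1.9] [0.7, -12.3, -0.0]
86.2 [-19.3, -1.1, 1.9] [0.8, -14.0, -0.0]
84.5 [-21.7, -1.2, 1.8] [0.9, -15.8, -0.0]
82.8 [-24.1, -1.4, 1.7] [1.0, -17.5, -0.0]
81.0 [-26.5, -1.5, 1.5] [1.1, -19.3, -0.0]
79.2 [-28.9, -1.7, 1.2] [1.2, -21.0, -0.0]
77.5 [-31.3, -1.8, 0.8] [1.3, -22.8, -0.0]
75.8 [-33.7, -1.9, 0.4] [1.4, -24.5, -0.0]
74.0 [-36.0, -2.1, -0.1] [1.5, -26.3, -0.0]
72.2 [-38.4, -2.2, -0.7] [1.6, -28.0, -0.0]
70.5 [-40.7, -2.3, -1.4] [1.7, -29.8, -0.0]
68.8 [-43.0, -2.5, -2.1] [1.8, -31.5, -0.0]
67.0 [-45.3, -2.6, -2.8] [1.9, -33.2, -0.0]
65.2 [-47.6, -2.7, -3.7] [2.0, -35.0, -0.0]
63.5 [-49.8, -2.9, -4.6] [2.1, -36.7, -0.0]
61.8 [-52.0, -3.0, -5.6] [2.2, -38.5, -0.0]
60.0 [-54.2, -3.1, -6.6] [2.3, -40.2, -0.0]
```

```bash
python3 -m creep '{"delta_pos":[[-1.1,-0.1,0.2],[-2.4,-0.1,0.5],[-4.8,-0.3,0.9],[-7.2,-0.4,1.3],[-9.6,-0.6,1.5],[-12,-0.7,1.7],[-14.4,-0.8,1.9],[-16.8,-1,1.9],[-19.3,-1.1,1.9],[-21.7,-1.2,1.8],[-21.7,-1.2,1.8],[-21.7,-1.2,1.8]],"twist":[[0,-0.8,0],[0.1,-1.8,0],[0.2,-3.5,0],[0.3,-5.3,0],[0.4,-7,0],[0.5,-8.8,0],[0.6,-10.5,0],[0.7,-12.3,0],[0.8,-14,0],[0.9,-15.8,0],[0.9,-15.8,0],[0.9,-15.8,0]],"grip":[-1,-1,-1,-1,-1,-1,-1,-1,-1,-1,-1,-1]}'
```

```text
time: 24.68
tcp_pos: [595.5, 102.9, 210.3]
tool_rot: [-174.5, 0.0, -86.9]
ft_force: [5.0, -0.6, -2.2]
finger_gap: 0.109
finger_force: 35.2
```

```bash
python3 -m creep '{"delta_pos":[[-2.4,-0.2,-0.1],[-4.8,-0.3,-0.3],[-7.2,-0.5,-0.6],[-9.6,-0.6,-1],[-12,-0.7,-1.4],[-14.3,-0.9,-1.9],[-16.7,-1,-2.5],[-19,-1.1,-3.2],[-21.3,-1.3,-3.9],[-23.6,-1.4,-4.6],[-25.9,-1.5,-5.5],[-28.1,-1.7,-6.4],[-30.3,-1.8,-7.4],[-32.5,-1.9,-8.4],[-32.5,-1.9,-8.4],[-32.5,-1.9,-8.4],[-32.5,-1.9,-8.4]],"twist":[[0.1,-1.7,0],[0.2,-3.5,0],[0.3,-5.2,0],[0.4,-7,0],[0.5,-8.7,0],[0.6,-10.5,0],[0.7,-12.2,0],[0.8,-14,0],[0.9,-15.7,0],[1,-17.4,0],[1.1,-19.2,0],[1.2,-20.9,0],[1.3,-22.7,0],[1.4,-24.4,0],[1.4,-24.4,0],[1.4,-24.4,0],[1.4,-24.4,0]],"grip":[-1,-1,-1,-1,-1,-1,-1,-1,-1,-1,-1,-1,-1,-1,-1,-1,-1]}'
python3 - <<'E'
from h import *
ex=np.array([.9983,.0576,0]);ey=np.array([-.0576,.9983,0]);ez=np.array([0,0,1.])
def lid(t,r,n,y):
    th=np.radians(t);return np.array([535,99.3,0])+65*ex+128*ez+y*ey+r*(-np.cos(th)*ex+np.sin(th)*ez)+n*(np.sin(th)*ex+np.cos(th)*ez)
s=snap('side','s7')['pixels']; snap('top','t7'); print(manip.observe()['tool_rot'])
for t in(50,55,60,65,70): print(t,*[proj('s7',[lid(t,136,10,y),lid(t,136,0,y),lid(t,0,10,y)]).tolist() for y in(-121,121)])
for v in range(110,250,5):
    print(v,''.join('K' if s[v,u].max()<75 else ('Y' if s[v,u].max()>180 else 'y' if s[v,u].max()>140 else 'b') for u in range(220,345)))
E
```

```text
time: 26.1
tcp_pos: [563.4, 101.0, 201.5]
tool_rot: [-150.1, 0.1, -86.9]
ft_force: [1.1, 3.4, -3.0]
finger_gap: 0.111
finger_force: 34.8
[-1.50133428e+02  6.02316915e-02 -8.69604015e+01]
50 [[282.1, 229.8], [278.5, 232.2], [315.3, 234.2]] [[241.5, 135.1], [238.3, 137.7], [275.5, 147.6]]
55 [[286.9, 227.0], [283.0, 229.4], [315.5, 234.2]] [[245.7, 132.2], [242.2, 134.7], [275.7, 147.7]]
60 [[291.9, 224.3], [287.7, 226.6], [315.6, 234.3]] [[250.1, 129.4], [246.4, 131.8], [275.9, 147.8]]
65 [[297.1, 221.6], [292.8, 223.9], [315.7, 234.4]] [[254.7, 126.8], [250.9, 129.1], [276.0, 147.9]]
70 [[302.4, 219.1], [298.0, 221.3], [315.8, 234.4]] [[259.5, 124.4], [255.5, 126.5], [276.1, 148.0]]
110 bbbyyyyyYYYYyyyYYYyyyyyyyyybbKbbyyyyyyyyyyyyyyyyyyyyyyyybbbbbbbbbbbbyyyyyyyyyyyyyyyyyyyybbbbbbbbbyyyYYYYYYYYYYYYYYYyyyyyyyyyy
115 KKbbyyyyyyyyyyyyyYYYyyyyyyyyyybbKbbyyyyyyyyyyyyyyyyyyyyybbbbbyyyyyyyyyyyyyyyyyyyyyyyyyyyyybbbbbbbbbbyyyyyyyYYyyyyYYyyyyyyyyyy
120 bbbbbbbyyyyyyyYYyyYYYYyyyyYYyyyyybbKbbyyyyyyyyyyyyyyyyyyyyyyyyyyyyyyyyyyyyyyyyyyyyyyyyyyyyyyyybbbbbbbbbbyyyyyyyyyyyyyyyyyyyyy
125 bbbbbbbbbbbyyy
[... 2531 characters left out ...]
bbbbbbbbbbbbbbbbyyyyyyyyyyyyyyyyyyyyyyyyyybbbbbbyy
225 yyyyyyyybyybbybbbbbbbbbbbbbyyYYYYYybbbyyYYYYybKKKKKKKKKbyyyybbbyYYYYYyyYyybbbbbbbbbbbbbbybbbyyyyyyyyyyyyyyyyyyyyyyyyyybbyyyyy
230 yyyybbyyyyyyyyyyyyyyybbbbbbbbyyYYYYYybbbyyyybKKKKKKKKKKKbbbbbKKbbyYYYYYYYyybbbbbbbbbbbbbbbybbbbyyyyyyyyyyyyyyyyyyyyybbbbbyyyy
235 yyyyyyyyyyyyyyyyyyyyyyyybbbbbbbyYYYYYYybbbyyyybbbbbbbbbbKKKKKKKKKKbyyYYYYYYYybbbbbbbbbbbbbbbbbbbbyyyyyyyyyyyyyyyyyyybbbbyyyyy
240 yyyyyyyyyyyyyYYYYyyyyyyyyybbbbbbbyYYYYYYybbbyybbbbbbbbbKKKKKKKKKbbbbbyyYYYYYYYYyyyyyyyybbbbbbbyyyyyyyyyyyyyyyyyyyyyybbbbbbbyy
245 yYYYYYYyyYYYYYYYYYYYYyyyyyyybbbbbbbyYYYYYYybbbyyYYYybbKKKKKKKbbbyYYyyyyybbbbbbbbbbbbbbbbbbbbbyyyyyyyyyyyyyyyyyyyyyyybbbyyyyyy
```

The numbers say 60°: the tool tilt is 29.9° and the TCP is on the arc. I'll confirm the lid angle from images by checking where the side and top views changed.

Run:
```python
from h import *
ex=np.array([.9983,.0576,0]);ey=np.array([-.0576,.9983,0]);ez=np.array([0,0,1.])
def lid(t,r,n,y):
    th=np.radians(t);return np.array([535,99.3,0])+65*ex+128*ez+y*ey+r*(-np.cos(th)*ex+np.sin(th)*ez)+n*(np.sin(th)*ex+np.cos(th)*ez)
for a,b,R,C in(('s0','s7',range(116,250,5),range(225,345)),('t0','t7',range(135,220,3),range(205,330))):
    A=cv2.imread(f"pics/{a.replace('s0','side0').replace('t0','top0')}.png").astype(int);B=cv2.imread(f'pics/{b}.png').astype(int)
    D=abs(A-B).max(2); print(b,C[0])
    for v in R: print(v,''.join('K' if B[v,u].max()<75 else '#' if D[v,u]>30 else '.' for u in C))
for t in(50,55,60,65,70): print(t,*[proj('t7',[lid(t,136,10,y),lid(t,136,0,y),lid(t,0,10,y)]).tolist() for y in(-121,121)])
```

```text
s7 225
116 ........................................................................................................................
121 ##.............................K.............................###........................................................
126 .####.########....................K.........................######......................................................
131 #.#.##########...........................................###########....................................................
136 ####.###KKKKKKKK####.........####.......K...............###############.................................................
141 ####.###KKKKKKKKKKKKKK###.......######.....K..........###################...............................................
146 ###.###KKKKKKKKKKKKKKKKKKKKKKK##..######.....###......######################............................................
151 #####KKKKKKKKKKKKKKKKKKKKKKKKKKKKKKKK#######.....#KKK##..#####################..........................................
156 #KKKKKKKKKKKKKKKKKKKKKKKKKKKKKKKKKKKKKKKKKKKKKKKKKKKKKKKKK.######################........
[... 5863 characters left out ...]
################################.................................
219 .....................................................########################################................................
50 [[314.9, 185.2], [314.8, 188.2], [306.8, 159.9]] [[226.6, 192.8], [227.0, 195.7], [226.6, 166.7]]
55 [[314.9, 181.4], [314.9, 184.6], [306.8, 159.7]] [[226.1, 188.9], [226.5, 192.1], [226.6, 166.6]]
60 [[314.8, 177.3], [314.9, 180.7], [306.7, 159.6]] [[225.7, 184.9], [226.1, 188.2], [226.6, 166.4]]
65 [[314.7, 173.1], [314.8, 176.6], [306.7, 159.5]] [[225.2, 180.7], [225.6, 184.2], [226.6, 166.3]]
70 [[314.5, 168.7], [314.6, 172.4], [306.6, 159.5]] [[224.8, 176.4], [225.2, 180.0], [226.6, 166.3]]
```

In the top view the moved panel's free edge ends at about row 187 on the left and 181 on the right, against 188 and 181 predicted for 60°. I'll settle briefly and hand in.

```bash
python3 -m creep '{"delta_pos":[[0,0,0],[0,0,0],[0,0,0],[0,0,0],[0,0,0],[0,0,0]],"twist":[[0,0,0],[0,0,0],[0,0,0],[0,0,0],[0,0,0],[0,0,0]],"grip":[-1,-1,-1,-1,-1,-1]}' && python3 -c "from plant import hand_in; print(hand_in())"
```

```text
time: 26.7
tcp_pos: [563.3, 101.0, 201.5]
tool_rot: [-150.1, 0.1, -86.9]
ft_force: [3.4, 3.7, -4.7]
finger_gap: 0.108
finger_force: 34.5
the job is handed in; nothing more can be done
None
```

I stood both loose torches in the two empty cells (torch_b in cell2, torch_a in cell0), then handed the job in with the gripper holding the lid about 60° open; the top camera and tool pose agree on the angle, and no verdict came back.

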